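Catch the slide trolley over the code reader

TASK

Press the red release pad fully down so that the blue slide trolley rolls down the chute, and let it roll untouched until its middle is past the blue line. Then catch it softly with the fingers in front of its orange spring bumper: meet it at nearly its own speed, stay in touch and slow it down gradually over the last stretch, so that the bumper is never pressed in by more than a centimetre and the trolley is neither gripped nor lifted, and bring it to rest with its middle over the green reader window between the yellow lines, without letting it run far past. Keep it still there for at least four seconds while it is read and finish while still holding it back by the bumper; leave everything else on the bench where it is.

Things in the scene. Friction and masses are not known exactly. Their poses are not given: they have to be found in the camera images.
- trolley: blue four-wheeled slide trolley, 84 mm long and 90 mm wide without bumper, 75 mm tall, carrying a black lens case and glass slides; 0.49 kg nominal (varies 15 %). Origin on the track's surface under the middle of its wheels; x points ahead (downhill), y across, z up. At the start it rests 0 mm along the chute with its front wheels against the red gate
- bumper (a joint): how far the trolley's orange spring bumper is pressed in, in m: 0 = free, stop at 0.022. Spring 90 N/m, little damping; just holding the trolley back on the slope presses it in by about 3 to 5 mm; more than 10 mm is a bump
- bumper_face (a point): centre of the bumper's front face, 70 mm wide (across) and 36 mm tall, upright; 65 mm ahead of the trolley's origin when free, 42 mm above the track's surface; its lower edge is 24 mm, its upper edge 60 mm above the track
- chute: grey base of the feed chute, fixed to the bench. Origin on the bench (z = 0) under the track's pivot and the trolley's start. Its x axis is level and points downhill along the chute, y across it (the robot's side is -y), z up. The white track's surface is 75 mm above the bench at the pivot. Along x the blue line is at 160 mm, the window at 350 mm
- track (a joint): downhill slope of the white track in rad (0.065 to 0.085, set before the start, stays). Released, the trolley speeds up at about 7 x slope m/s2 at first and tends, with a time constant of about 0.45 s, to a steady speed of about 3 x slope m/s (0.18 to 0.28 m/s; hidden friction and mass change it by some 10 %), passing the blue line 1 to 1.3 s after it starts
- window (a point): centre of the green reader window, on the track's surface: 70 mm long between yellow cross lines at -35 and +35 mm along its x. Axes: x downhill along the track, y across, z up from it. The track is 104 mm wide between side rails 6 mm thick that rise 14 mm above it. The red end wall is 174 mm downhill of this point; the trolley's origin must never be over 65 mm downhill of it
- blue_line (a point): centre of the blue cross line on the track's surface, 190 mm uphill of the window's centre; axes as for the window. Until the trolley's origin is past it the trolley must roll untouched
- release (a joint): downward travel of the red release pad and gate in m: 0 = up, gate closed; 0.024 = fully down, gate bar sunk under the track's surface; the trolley comes free at about 0.016. It takes about 5 to 8 N to press and friction keeps it where it is left
- pad_top (a point): centre of the top face of the red press pad, 44 x 44 mm, beside the track on the robot's side; when up, 115 mm above the bench. In the chute's frame it is 200 mm along x (40 mm downhill of the blue line) and -118 mm across (y)
- oil_bottle: small amber bottle, 38 mm wide, 80 mm tall, a bystander
- stain_jar: blue jar, 60 mm wide, 85 mm tall, a bystander
- dish: shallow glass dish, 90 mm wide, a bystander
- lens_brush: brush lying on the bench, 160 mm long, a bystander
- beaker: clear beaker, 70 mm wide, 90 mm tall, a bystander
- slide_box: wooden box of slides, 90 x 160 x 35 mm, a bystander

How it is judged:
By the outcome, as a careful person would: the job done as asked, in the order asked, and still so for the second after the job is handed in, while the arm keeps its last pose, push and grip.
It also fails if it takes over 32 s, if anything falls off the work surface, if the arm or the gripper's body presses on something with over 40 N, if the wrist force passes 120 N, or if a joint passes its speed limit or range.

ROBOT

A 6-joint arm with a two-finger parallel gripper is mounted at the origin on the work surface. World frame = base frame: x ahead of the robot, y to its left, z up, the work surface at z = 0. Lengths are in mm, angles in rad, forces in N, time in s.
With the tool pointing down it reaches from about 400 to 925 mm from the base axis. Payload 3.4 kg.
Tool frame: the origin (TCP) lies at the centre of the arm's flange, where the gripper is bolted on; the fingertips stand 173 mm ahead of it and the grasp point (between the pads) lies 155 mm ahead of it; z points along the fingers, y is the line along which they close (so a half turn about z gives the same grasp; the last joint's range is limited). The gripper opens to 85 mm and grips with 20 to 120 N. Pads are 22 mm wide; open, the fingers measure 114 mm over their backs; the gripper's body (76 mm by 85 mm) begins 54 mm behind the grasp point. The pads swing forward as they close: fully open they stand 13 mm farther back than shut.
Start: joints at [-1.383, 0.307, 1.506, -0, 1.328, -0.073], TCP at [148.797, -555.421, 404.705] pointing down, gripper open.
Joint ranges: [-3.12, 3.12], [-1.05, 2.28], [0.14, 2.33], [-1.42, 4.57], [0.1, 2.73], [-2.68, 2.68]. Speed limits (rad/s): [2.57, 2.57, 3.14, 3.14, 3.14, 3.14].

INTERFACE

Orientations are given as a unit quaternion [x, y, z, w].
In Python, from rig import bot gives the robot as it stands. The module is installed in compiled form; this text tells all that it offers.
- The arm moves only by the tool arm_command, never from a script. Its argument "increments" is a list of rows, each a list of 7 numbers: the shift along the world's x, y, z in units of 30 mm (1.0 is 30 mm), then the turn, a rotation vector about the world's x, y, z in units of 5 degrees (1.0 is 5 degrees), then the opening, from 0 (shut) to 1 (fully open). In form: [[dx, dy, dz, ax, ay, az, jaw], ...]. A call has 1 to 12 rows; each row is the pose to reach, as a shift and turn from the pose commanded when the call began; what a row does not reach only later rows make up. A row lasts 1/12 s, in which the tool goes at most 41.7 mm and 7.16 degrees, less where a joint would pass 70% of its speed; a pose out of reach is approached as far as the arm can. A call with a gripper value outside its range is refused whole. The fingers move at their own pace and stop on an object; "newtons" is the grip in N (left out, the last holds). Time passes only in rows, so rows that repeat a pose let the fingers close. It gives the time, the measured TCP pose, the force, the opening and the grip force at its end, in the units of the state.
- bot.sense(): the state, without advancing time (a new reading comes with each control period).
- bot.read_camera(name): name is "scene" or "top"; returns a dict with "img" (480x640x3 uint8, red, green, blue), "depth" (480x640 float32, mm along the optical axis (not along the pixel's ray), 0 where there is no reading), "K" (3x3 intrinsics, pixels), "rvec" (rotation vector, rad) and "tvec" (3), from world to camera coordinates, as OpenCV has them. Camera axes: x right, y down, z forward; pixel columns grow to the right and rows downward; lengths in mm; the calibration is good to about 2 mm. A picture is of the moment at which its call begins.
- bot.hand_in(): hands the job in; it is judged then, once.
The state is a dict: "time_s": time; "qpos": joint angles; "joint_vel": joint speeds; "tau": joint torques, N m; "position": TCP position; "eef_rot": TCP orientation; "force": force on the tool from outside, world axes, zero at the start; "wrist_torque": the same for the moment, N m; "gripper_width": opening from 0.0 (shut) to 1.0 (fully open); "gripper_force": force on a finger pad.
Only numpy, scipy, OpenCV 4.12 (cv2) and the standard library are available. Lean on these libraries where they do the work, as an engineer would, in place of code of your own. Each camera call takes 0.05 s, during which the arm holds its last target. There are 200 camera calls.

## Working session

There is one attempt and no reset: what is moved stays moved. The work goes in short steps, Python scripts to look and compute and a tool call to move; the robot and the scene stay as the last step left them, time stands still between calls to the robot, and variables do not carry over. Pictures are saved under pics/ and viewed, at most 10 in all, crops included, and the job is handed in when it is done.

Besides the shell and the picture viewer there is one more tool, called after "Call:" as a command line: name --pt "numbers of a row" for each row, then --argument value for the rest. arm_command: Moves the arm, as the interface text tells. Its arguments: {"type":"object","properties":{"increments":{"type":"array"},"newtons":{"type":"number"}},"required":["increments"]}

```bash
mkdir -p pics; cat > h.py <<'E'
import numpy as np, cv2
from rig import bot
def cam(n):
    c=bot.read_camera(n); c['R']=cv2.Rodrigues(np.array(c['rvec'],float))[0]; c['t']=np.array(c['tvec'],float).ravel(); return c
def save(c,f): cv2.imwrite('pics/'+f,c['img'][:,:,::-1])
def ray(c,uv,z):
    d=c['R'].T@np.linalg.inv(c['K'])@np.array([uv[0],uv[1],1.]); o=-c['R'].T@c['t']
    return o+d*(z-o[2])/d[2]
def cloud(c):
    v,u=np.mgrid[:480,:640]; p=np.stack([u,v,np.ones_like(u)],-1)@np.linalg.inv(c['K']).T*c['depth'][...,None]
    return (p-c['t'])@c['R']
E
python3 - <<'E'
from h import *
for n in('scene','top'):
    c=cam(n); save(c,n+'1.png'); print(n,-c['R'].T@c['t'],c['K'][0,0]); np.savez(n+'1.npz',**c)
s=bot.sense();print(s)
E
```

```text
scene [1316.07683894 -554.52519067  877.15072817] 518.5881627078891
top [ 249.89233631   26.43510027 1536.8576624 ] 582.3732497932023
{'time_s': 0.1, 'qpos': array([-1.38252324e+00,  3.07499128e-01,  1.50757046e+00,  1.85739730e-05,
        1.32839040e+00, -7.34805001e-02]), 'joint_vel': array([ 0.00194112, -0.00140866, -0.0014316 , -0.00088333, -0.00064124,
       -0.00091111]), 'tau': array([ 2.82444571e-04, -4.58530748e+01, -2.52608603e+01, -1.38527498e-04,
        5.57237567e-03, -8.99215337e-06]), 'position': array([ 148.72696097, -555.10625352,  403.8618575 ]), 'eef_rot': array([ 9.91447710e-01,  1.30501211e-01, -4.45611154e-05, -9.32647393e-04]), 'force': array([ 0.22096813,  0.10883211, -0.11140455]), 'wrist_torque': array([-0.02457602, -0.04064829,  0.0165676 ]), 'gripper_force': 0.0, 'gripper_width': 1.000445140813}
```

View pics/scene1.png

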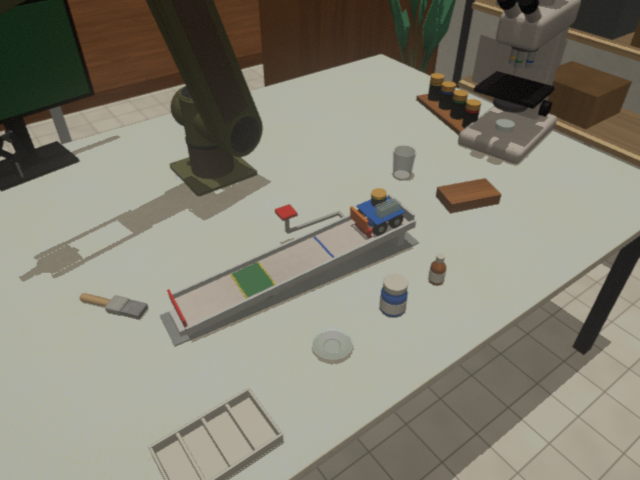

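View pics/top1.png

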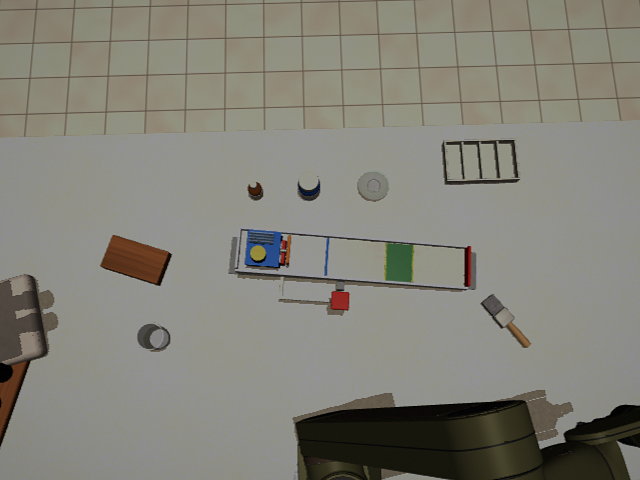

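The chute runs left to right in the top view: trolley at (265,250), blue line (327,256), window (400,262), red pad (340,300), end wall (469,267). The bystanders are clear of the chute.

```bash
python3 - <<'E'
from h import *
np.set_printoptions(precision=1,suppress=True)
for n in('top','scene'):
    c=dict(np.load(n+'1.npz')); P=cloud(c); hsv=cv2.cvtColor(c['img'],cv2.COLOR_RGB2HSV); H,S,V=[hsv[...,i].astype(int) for i in range(3)]
    print(n, 'axes img right',c['R'][0],'down',c['R'][1])
    masks={'green':(H>45)&(H<80)&(S>120),'blue':(H>105)&(H<125)&(S>120),'red':((H<6)|(H>174))&(S>150)&(V>90),'orange':(H>6)&(H<20)&(S>150)&(V>100)}
    for k,m in masks.items():
        nn,l,st,ce=cv2.connectedComponentsWithStats(m.astype(np.uint8))
        for i in range(1,nn):
            if st[i,4]>25:
                p=P[(l==i)&(c['depth']>0)]
                if len(p) and np.hypot(*np.median(p,0)[:2])<1100: print(k,st[i],ce[i],'med',np.median(p,0),'mn',p.min(0),'mx',p.max(0))
c=dict(np.load('top1.npz'))
P=cloud(c)
hsv=cv2.cvtColor(c['img'],cv2.COLOR_RGB2HSV)
# track plane fit from white track region
pts=[]
for (u0,u1,v0,v1) in((294,322,245,264),(334,380,247,268),(388,410,250,275),(420,462,252,280)):
    pts.append(P[v0:v1,u0:u1].reshape(-1,3))
Q=np.vstack(pts);Q=Q[np.abs(Q[:,2]-60)<40]
A=np.c_[Q[:,:2],np.ones(len(Q))];r=np.linalg.lstsq(A,Q[:,2],rcond=None)[0];res=Q[:,2]-A@r
print('plane',r*[1e3,1e3,1],res.std(),len(Q))
E
```

```text
top axes img right [-0. -1.  0.] down [-1.   0.  -0.2]
blue [299 184  21  12  87] [309.3 191.2] med [739.8  56.9  55.9] mn [730.4  29.8  43.7] mx [761.9  83.7  72.8]
blue [245 230  37  37 725] [265.2 250.1] med [569.9 161.5 119.4] mn [529.2 129.6  70.9] mx [622.8 218.6 150.6]
blue [325 238   4  38  64] [326.4 256.7] med [561.   16.8  62.5] mn [512.1  10.4  56.1] mx [610.7  21.1  67.8]
red [468 246   3  40 107] [469.  265.4] med [ 527.8 -350.5   65.8] mn [ 474.5 -367.8   -1.5] mx [ 577.  -342.8   74. ]
red [281 253   4  10  29] [282.2 257.4] med [554.9 128.7  90.7] mn [543.7 124.3  76.7] mx [570.5 132.   97.6]
red [331 292  18  18 297] [339.6 300.2] med [440.  -13.3 113.6] mn [417.2 -34.3 105. ] mx [461.5   9.  124. ]
orange [110 237  58  32 681] [139.7 251.3] med [595.8 505.1  33.8] mn [549.2 436.9  22.9] mx [637.9 588.7  45.2]
orange [286 236   5  27  72] [287.8 249.3] med [567.4 111.2 128.6] mn [535.3 105.4 122.6] mx [601.7 116.6 134.5]
scene axes img right [0.6 0.8 0. ] down [ 0.5 -0.4 -0.8]
green [   0    0   64  103 2622] [21.5 42.4] med [-347.9 -359.8  373.1] mn [-374.7 -463.3 
[... 516 characters left out ...]
.1] med [ 534.1 -351.4   66.6] mn [ 476.4 -357.2   58.3] mx [ 580.3 -344.4   71.1]
orange [431  73  12   6  51] [436.3  75.9] med [ 67.4 907.5 111.7] mn [-685.3  882.8 -324.5] mx [  91.7 1736.1  116.5]
orange [442  82  14   6  63] [448.6  84.4] med [146.  887.8 111.3] mn [ 91.7 860.3  95.5] mx [168.4 913.8 115.9]
orange [454  91  13   6  57] [460.4  93.4] med [221.5 863.5 110.6] mn [201.  835.8 106.6] mx [243.9 888.8 115.5]
orange [467 100  13   6  58] [473.  102.7] med [299.1 843.1 111.2] mn [277.  822.  106.3] mx [320.3 866.9 116.4]
orange [351 207  17  16  62] [359.3 214.9] med [577.  109.  129.5] mn [540.4 101.8 123.3] mx [609.5 116.3 133.9]
plane [ 5.7 78.6 56.6] 3.2632716574872687 3209
```

```bash
python3 - <<'E'
from h import *
np.set_printoptions(precision=2,suppress=True)
for n in('top','scene'):
    c=dict(np.load(n+'1.npz')); hsv=cv2.cvtColor(c['img'],cv2.COLOR_RGB2HSV); H,S,V=[hsv[...,i].astype(int) for i in range(3)]
    win=(384,416,240,285) if n=='top' else (228,278,255,300)
    g=np.zeros((480,640),np.uint8); m=(H>45)&(H<95)&(S>80); g[win[2]:win[3],win[0]:win[1]]=m[win[2]:win[3],win[0]:win[1]]
    k=cv2.moments(g,True); w=(k['m10']/k['m00'],k['m01']/k['m00']); W=ray(c,w,47.4)
    b=np.zeros((480,640),np.uint8); wb=(322,332,236,278) if n=='top' else (310,336,232,260)
    m=(H>100)&(H<130)&(S>70); b[wb[2]:wb[3],wb[0]:wb[1]]=m[wb[2]:wb[3],wb[0]:wb[1]]
    k2=cv2.moments(b,True); B=ray(c,(k2['m10']/k2['m00'],k2['m01']/k2['m00']),62.4)
    p=(339.6,300.2) if n=='top' else (285.4,211.4)
    print(n,k['m00'],k2['m00'],'win',W,'blue',B,'dist',np.linalg.norm(W-B),'pad',ray(c,p,115),'ang',np.degrees(np.arctan2(*(W-B)[1::-1])))
E
```

```text
top 923.0 84.0 win [ 543.15 -172.52   47.4 ] blue [561.45  15.95  62.4 ] dist 189.94642205511408 pad [439.5  -12.67 115.  ] ang -95.54398680233143
scene 572.0 40.0 win [ 541.16 -170.64   47.4 ] blue [556.26  17.83  62.4 ] dist 189.67177791857446 pad [444.18 -15.53 115.  ] ang -94.57835807461576
```

Call:
arm_command --pt "1 1.3 0 0 0 1.4 0" --pt "2 2.6 0 0 0 2.8 0" --pt "3 3.9 0 0 0 4.2 0" --pt "4 5.2 0 0 0 5.6 0" --pt "5 6.5 0 0 0 7 0" --pt "6 7.8 0 0 0 8.4 0" --pt "7 9.1 0 0 0 9.8 0" --pt "8 10.4 0 0 0 11.2 0" --pt "9 11.7 0 0 0 12.6 0" --pt "9.7 13 0 0 0 13.96 0" --pt "9.7 15 0 0 0 13.96 0" --pt "9.7 16 0 0 0 13.96 0"

```text
time_s: 1.1
position: [424.7, -141.8, 404.5]
eef_rot: [0.738, 0.674, 0.0, 0.0]
force: [0.5, 0.4, -0.2]
gripper_width: 0.004
gripper_force: 0.0
```

Call:
arm_command --pt "0.1 0.8 -0.7 0 0 0 0" --pt "0.2 1.7 -1.4 0 0 0 0" --pt "0.3 2.6 -2.1 0 0 0 0" --pt "0.4 3.4 -2.8 0 0 0 0" --pt "0.5 4.3 -3.47 0 0 0 0" --pt "0.5 4.3 -3.47 0 0 0 0" --pt "0.5 4.3 -3.47 0 0 0 0" --pt "0.5 4.3 -3.47 0 0 0 0"

```text
time_s: 1.77
position: [438.7, -14.7, 300.7]
eef_rot: [0.738, 0.675, -0.0, 0.0]
force: [-0.2, -0.2, 0.1]
gripper_width: 0.002
gripper_force: 0.0
```

Call:
arm_command --pt "0.9 -0.9 -0.2 0 0 0 0" --pt "1.8 -1.8 -0.5 0 0 0 0" --pt "2.7 -2.7 -0.8 0 0 0 0" --pt "3.6 -3.6 -1.0 0 0 0 0"

```text
time_s: 2.1
position: [547.5, -125.4, 271.3]
eef_rot: [0.739, 0.674, 0.0, 0.001]
force: [0.1, 1.2, 0.0]
gripper_width: 0.003
gripper_force: 0.0
```

Call:
arm_command --pt "-0.05 -0.55 -0.05 0 0 0 0" --pt "-0.1 -1.1 -0.1 0 0 0 0" --pt "-0.15 -1.65 -0.15 0 0 0 0" --pt "-0.2 -2.2 -0.2 0 0 0 0"

```text
time_s: 2.43
position: [540.5, -191.5, 265.6]
eef_rot: [0.739, 0.673, 0.0, 0.001]
force: [-0.4, 0.7, -0.0]
gripper_width: -0.004
gripper_force: 0.0
```

Call:
arm_command --pt "-0.05 -0.55 -0.05 0 0 0 0" --pt "-0.1 -1.1 -0.1 0 0 0 0"

```text
time_s: 2.6
position: [537.2, -224.4, 262.8]
eef_rot: [0.739, 0.673, 0.0, 0.001]
force: [0.2, -0.3, 0.5]
gripper_width: -0.006
gripper_force: 0.0
```

Call:
arm_command --pt "0 0 0 0 0 0 0"

```text
time_s: 2.68
position: [537.4, -226.2, 262.7]
eef_rot: [0.74, 0.673, -0.0, 0.002]
force: [-0.6, -1.1, 0.6]
gripper_width: -0.001
gripper_force: 0.0
```

Call:
arm_command --pt "0 0 0 0 0 0 0" --pt "0 0 0 0 0 0 0"

```text
time_s: 2.85
position: [537.2, -222.4, 262.3]
eef_rot: [0.739, 0.674, 0.0, 0.0]
force: [0.5, -0.3, 0.3]
gripper_width: -0.003
gripper_force: 0.0
```

Call:
arm_command --pt "0 0.6 0.9 0 0 0 0" --pt "-0.2 1.6 1.3 0 0 0 0" --pt "-0.6 2.7 1.3 0 0 0 0" --pt "-1.1 3.8 1.3 0 0 0 0" --pt "-1.7 4.9 1.3 0 0 0 0" --pt "-2.4 5.9 1.3 0 0 0 0" --pt "-3.0 6.6 1.2 0 0 0 0" --pt "-3.27 6.93 1.1 0 0 0 0" --pt "-3.27 6.93 1.1 0 0 0 0" --pt "-3.27 6.93 1.1 0 0 0 0" --pt "-3.27 6.93 1.1 0 0 0 0"

```text
time_s: 3.77
position: [440.9, -14.2, 295.2]
eef_rot: [0.738, 0.674, 0.001, 0.001]
force: [0.5, -0.4, -0.3]
gripper_width: 0.0
gripper_force: 0.0
```

```bash
cat > tr.py <<'E'
from h import *
W=np.array([542.2,-171.6,47.4]); d=np.array([-.089,-.996,-.079])
def track(tag,show=True):
    s=bot.sense(); out=[]
    for n in('top','scene'):
        t=bot.sense()['time_s']; c=cam(n); save(c,f'{tag}_{n}.png'); P=cloud(c)
        hsv=cv2.cvtColor(c['img'],cv2.COLOR_RGB2HSV); H,S,V=[hsv[...,i].astype(int) for i in range(3)]
        q=P-W; sx=350+q[...,:2]@d[:2]; yy=q[...,:2]@np.array([.996,-.089])
        hz=P[...,2]-(75-.079*sx)
        m=(np.abs(yy)<60)&(hz>15)&(hz<100)&(sx>-80)&(sx<480)&(c['depth']>0)
        bl=m&(H>105)&(H<125)&(S>120); cap=m&(H>14)&(H<35)&(S>120); orr=m&(((H>6)&(H<14)))&(S>150)&(V>90)
        r=[round(t,3)]
        for k in(bl,cap,orr):
            r+= [int(k.sum()), round(float(sx[k].mean()),1) if k.any() else None, round(float(np.percentile(sx[k],97)),1) if k.any() else None]
        print(n,r)
    return
E
python3 - <<'E'
from tr import *
track('t0'); s=bot.sense(); print(s['time_s'],s['position'],s['force'])
E
```

```text
top [3.767, 740, 8.8, 42.2, 201, 0.7, 66.5, 30, 65.9, 68.9]
scene [3.817, 343, 20.5, 42.9, 111, -3.3, 11.6, 71, 66.9, 70.8]
3.8667 [440.93391738 -14.56082231 294.96082141] [ 0.03989233 -0.42097958 -0.23166806]
```

Call:
arm_command --pt "0 0 -0.1 0 0 0 0" --pt "0 0 -0.2 0 0 0 0" --pt "0 0 -0.3 0 0 0 0"

```text
time_s: 4.12
position: [440.2, -14.4, 285.5]
eef_rot: [0.739, 0.674, 0.0, 0.001]
force: [1.3, -2.2, 3.3]
gripper_width: 0.001
gripper_force: 1.6
```

Call:
arm_command --pt "0 0 -0.07 0 0 0 0" --pt "0 0 -0.13 0 0 0 0" --pt "0 0 -0.2 0 0 0 0"

```text
time_s: 4.37
position: [440.0, -14.0, 279.6]
eef_rot: [0.738, 0.674, 0.0, 0.001]
force: [1.9, -1.7, 2.8]
gripper_width: -0.0
gripper_force: 1.4
```

```bash
python3 - <<'E'
from tr import *
c=cam('scene'); P=cloud(c); hsv=cv2.cvtColor(c['img'],cv2.COLOR_RGB2HSV); H,S,V=[hsv[...,i].astype(int) for i in range(3)]
m=((H<6)|(H>174))&(S>150)&(V>60)&(np.abs(P[...,0]-440)<30)&(np.abs(P[...,1]+14)<30)&(P[...,2]>80)
print(m.sum(),np.percentile(P[m],[5,50,95],axis=0),bot.sense()['force'],bot.sense()['position'])
cv2.imwrite('pics/pad.png',cv2.resize(c['img'][130:310,200:440,::-1],None,fx=3,fy=3))
E
```

```text
92 [[ 4.28041046e+02 -3.36115647e+01  1.03855859e+02]
 [ 4.53256244e+02 -2.33686001e+01  1.06406501e+02]
 [ 4.62726965e+02 -2.33974326e-01  1.08410508e+02]] [ 1.91344254 -0.325099    2.35380319] [439.7157956  -13.81197245 279.29876963]
```

View pics/pad.png

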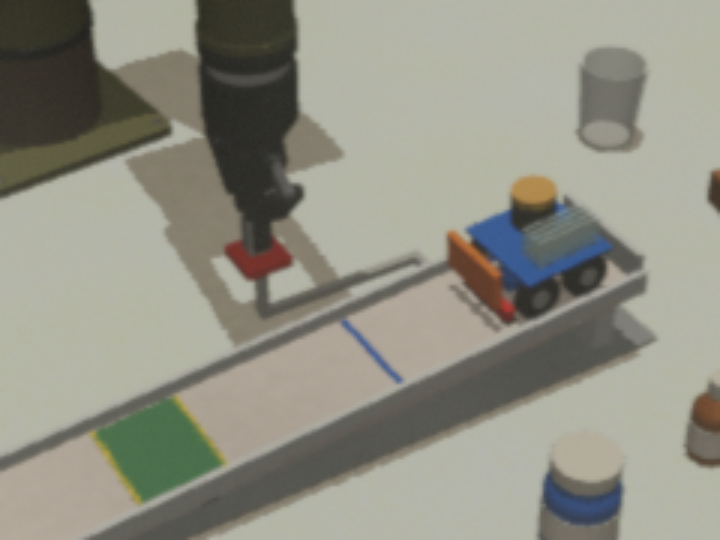

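Pad at crop (260,257) is about 9 mm down under the fingertips, and the trolley is still at the gate (480,280). Pressing to the bottom now.

Call:
arm_command --pt "0 0 -0.3 0 0 0 0" --pt "0 0 -0.52 0 0 0 0" --pt "0 0 -0.59 0 0 0 0"

```text
time_s: 4.67
position: [439.9, -13.8, 263.8]
eef_rot: [0.738, 0.674, 0.0, 0.001]
force: [-8.8, -1.6, 49.8]
gripper_width: 0.0
gripper_force: 24.8
```

Call:
arm_command --pt "0 0 0.3 0 0 0 0" --pt "0.9 -0.8 0.3 0 0 0 0" --pt "1.8 -1.6 0.2 0 0 0 0" --pt "2.7 -2.45 0.0 0 0 0 0" --pt "3.6 -3.25 -0.15 0 0 0 0"

```text
time_s: 5.08
position: [547.6, -111.7, 256.6]
eef_rot: [0.738, 0.674, -0.0, -0.001]
force: [1.0, 0.3, -0.1]
gripper_width: -0.005
gripper_force: 0.0
```

```bash
python3 - <<'E'
from tr import *
track('t1'); s=bot.sense(); print(s['time_s'],s['position'],s['force'])
E
```

```text
top [5.083, 733, 88.1, 122.6, 204, 83.6, 146.5, 35, 145.3, 149.0]
scene [5.133, 371, 111.0, 132.5, 134, 86.6, 101.1, 96, 156.9, 159.8]
5.1833 [ 551.48664489 -114.28241903  256.33713578] [0.55029988 0.34379737 0.91304992]
```

```bash
python3 - <<'E'
from tr import *
track('t2'); s=bot.sense(); print(s['time_s'],s['position'],s['force'])
E
```

```text
top [5.183, 754, 105.4, 141.5, 208, 102.0, 165.9, 35, 164.6, 168.5]
scene [5.233, 384, 130.8, 152.4, 137, 106.6, 121.5, 134, 177.0, 179.4]
5.2833 [ 547.12198471 -111.38323077  255.95893396] [-0.15858061  1.02845848  0.27282054]
```

```bash
python3 - <<'E'
from tr import *
track('t3'); track('t4'); s=bot.sense(); print(s['time_s'],s['position'],s['force'])
E
```

```text
top [5.283, 728, 126.7, 162.3, 199, 121.6, 186.2, 37, 184.7, 188.6]
scene [5.333, 392, 151.5, 173.2, 140, 127.1, 142.0, 135, 197.5, 199.9]
top [5.383, 737, 146.9, 182.8, 181, 135.5, 151.5, 74, 206.7, 209.8]
scene [5.433, 393, 172.6, 194.2, 139, 148.2, 163.4, 141, 219.1, 221.5]
5.4833 [ 545.97741901 -110.03542811  257.06109365] [-0.30904653 -0.50026593 -0.25223455]
```

Call:
arm_command --pt "0 0 0 0 0 0 0" --pt "0 -0.05 0 0 0 0 0" --pt "-0.03 -0.38 -0.03 0 0 0 0" --pt "-0.08 -0.9 -0.07 0 0 0 0" --pt "-0.13 -1.43 -0.11 0 0 0 0" --pt "-0.17 -1.94 -0.15 0 0 0 0" --pt "-0.22 -2.42 -0.19 0 0 0 0" --pt "-0.25 -2.84 -0.22 0 0 0 0" --pt "-0.29 -3.2 -0.25 0 0 0 0" --pt "-0.31 -3.51 -0.28 0 0 0 0" --pt "-0.34 -3.77 -0.3 0 0 0 0" --pt "-0.36 -3.97 -0.31 0 0 0 0"

```text
time_s: 6.48
position: [536.5, -231.2, 248.0]
eef_rot: [0.739, 0.674, 0.0, 0.0]
force: [0.5, -0.3, -0.1]
gripper_width: 0.003
gripper_force: 0.1
```

Call:
arm_command --pt "-0.01 -0.16 -0.01 0 0 0 0" --pt "-0.02 -0.28 -0.02 0 0 0 0" --pt "-0.03 -0.36 -0.03 0 0 0 0" --pt "-0.04 -0.41 -0.04 0 0 0 0" --pt "-0.04 -0.44 -0.04 0 0 0 0" --pt "-0.04 -0.44 -0.04 0 0 0 0" --pt "-0.04 -0.44 -0.04 0 0 0 0" --pt "-0.04 -0.44 -0.04 0 0 0 0" --pt "-0.04 -0.44 -0.04 0 0 0 0" --pt "-0.04 -0.44 -0.04 0 0 0 0"

```text
time_s: 7.32
position: [535.4, -243.2, 246.9]
eef_rot: [0.738, 0.674, 0.0, -0.0]
force: [0.4, -0.5, 0.3]
gripper_width: -0.001
gripper_force: 0.2
```

```bash
python3 - <<'E'
from tr import *
track('t5'); s=bot.sense(); print(s['time_s'],s['position'],s['force'])
E
```

```text
top [7.317, 531, 335.6, 382.3, 195, 336.6, 354.6, 4, 407.0, 408.1]
scene [7.367, 393, 360.5, 385.7, 179, 342.2, 386.2, 59, 407.2, 409.7]
7.4167 [ 535.39520367 -243.33443866  246.9214516 ] [ 0.35790908 -0.27042142  0.46921849]
```

View pics/t5_scene.png

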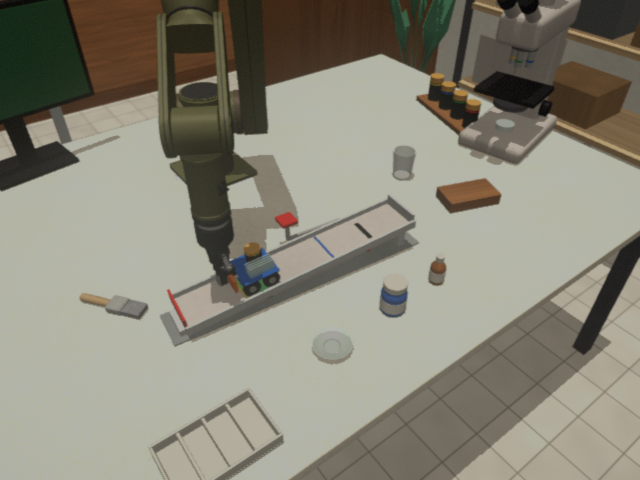

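The trolley at (255,270) sits on the window, about 8 mm uphill of its centre and well between the yellow lines. Its bumper rests against the fingers and the pad at (287,220) is down. Next I hold it for the reading.

Call:
arm_command --pt "0 0 0 0 0 0 0" --pt "0 0 0 0 0 0 0" --pt "0 0 0 0 0 0 0" --pt "0 0 0 0 0 0 0" --pt "0 0 0 0 0 0 0" --pt "0 0 0 0 0 0 0" --pt "0 0 0 0 0 0 0" --pt "0 0 0 0 0 0 0" --pt "0 0 0 0 0 0 0" --pt "0 0 0 0 0 0 0" --pt "0 0 0 0 0 0 0" --pt "0 0 0 0 0 0 0"

```text
time_s: 8.42
position: [535.4, -243.4, 246.9]
eef_rot: [0.738, 0.674, 0.0, 0.0]
force: [0.2, 0.0, -0.5]
gripper_width: -0.004
gripper_force: 0.2
```

Call:
arm_command --pt "0 0 0 0 0 0 0" --pt "0 0 0 0 0 0 0" --pt "0 0 0 0 0 0 0" --pt "0 0 0 0 0 0 0" --pt "0 0 0 0 0 0 0" --pt "0 0 0 0 0 0 0" --pt "0 0 0 0 0 0 0" --pt "0 0 0 0 0 0 0" --pt "0 0 0 0 0 0 0" --pt "0 0 0 0 0 0 0" --pt "0 0 0 0 0 0 0" --pt "0 0 0 0 0 0 0"

```text
time_s: 9.42
position: [535.4, -243.4, 246.9]
eef_rot: [0.738, 0.674, 0.0, 0.0]
force: [0.4, -0.5, 0.5]
gripper_width: -0.0
gripper_force: 0.2
```

Call:
arm_command --pt "0 0 0 0 0 0 0" --pt "0 0 0 0 0 0 0" --pt "0 0 0 0 0 0 0" --pt "0 0 0 0 0 0 0" --pt "0 0 0 0 0 0 0" --pt "0 0 0 0 0 0 0" --pt "0 0 0 0 0 0 0" --pt "0 0 0 0 0 0 0" --pt "0 0 0 0 0 0 0" --pt "0 0 0 0 0 0 0" --pt "0 0 0 0 0 0 0" --pt "0 0 0 0 0 0 0"

```text
time_s: 10.42
position: [535.4, -243.4, 246.9]
eef_rot: [0.738, 0.674, 0.0, 0.0]
force: [0.5, -0.4, 0.6]
gripper_width: 0.002
gripper_force: 0.2
```

Call:
arm_command --pt "0 0 0 0 0 0 0" --pt "0 0 0 0 0 0 0" --pt "0 0 0 0 0 0 0" --pt "0 0 0 0 0 0 0" --pt "0 0 0 0 0 0 0" --pt "0 0 0 0 0 0 0" --pt "0 0 0 0 0 0 0" --pt "0 0 0 0 0 0 0" --pt "0 0 0 0 0 0 0" --pt "0 0 0 0 0 0 0" --pt "0 0 0 0 0 0 0" --pt "0 0 0 0 0 0 0"

```text
time_s: 11.42
position: [535.4, -243.4, 246.9]
eef_rot: [0.738, 0.674, 0.0, 0.0]
force: [-0.1, -1.5, 0.3]
gripper_width: 0.0
gripper_force: 0.2
```

Call:
arm_command --pt "0 0 0 0 0 0 0" --pt "0 0 0 0 0 0 0" --pt "0 0 0 0 0 0 0" --pt "0 0 0 0 0 0 0" --pt "0 0 0 0 0 0 0" --pt "0 0 0 0 0 0 0" --pt "0 0 0 0 0 0 0" --pt "0 0 0 0 0 0 0" --pt "0 0 0 0 0 0 0" --pt "0 0 0 0 0 0 0" --pt "0 0 0 0 0 0 0" --pt "0 0 0 0 0 0 0"

```text
time_s: 12.42
position: [535.4, -243.4, 246.9]
eef_rot: [0.738, 0.674, -0.0, -0.0]
force: [0.4, -0.5, 0.1]
gripper_width: -0.001
gripper_force: 0.2
```

Call:
arm_command --pt "0 0 0 0 0 0 0" --pt "0 0 0 0 0 0 0" --pt "0 0 0 0 0 0 0" --pt "0 0 0 0 0 0 0" --pt "0 0 0 0 0 0 0" --pt "0 0 0 0 0 0 0"

```text
time_s: 12.92
position: [535.4, -243.4, 246.9]
eef_rot: [0.738, 0.674, -0.0, -0.0]
force: [-0.0, -0.5, -0.2]
gripper_width: -0.001
gripper_force: 0.2
```

```bash
python3 - <<'E'
from tr import *
track('t6'); s=bot.sense(); print(s['time_s'],s['position'],s['force'])
print(bot.hand_in())
E
```

```text
top [12.917, 529, 335.9, 382.7, 191, 336.8, 354.6, 3, 407.8, 408.2]
scene [12.967, 396, 360.7, 385.3, 175, 341.3, 355.9, 58, 407.1, 409.7]
13.0167 [ 535.38000356 -243.41650367  246.89394754] [ 0.21842831 -0.33885493  0.40883926]
the job is handed in; nothing more can be done
None
```

Job handed in at 13.0 s: the trolley came to rest about 8 mm uphill of the window's centre, still held by its bumper, and stayed still for over 5 s; I could not measure how far the bumper was pressed during the catch, and pressing the pad peaked at about 50 N at the fingertips.

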